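Pack the dye jars against the end of the rack

TASK

Take the small white-bodied powder jar that stands out on the table to the left of the rack (the smaller neighbour of a black jar, not one of the three small jars grouped at the back) and set it down, without dropping it, in the wooden rack between the small jar already there and the sliding end stop. Then push the end stop up snug, so that the two jars stand upright in a row, closed up against each other and the fixed end wall, and let go.

Things in the scene. Friction and masses are not known exactly. Their poses are not given: they have to be found in the camera images.
- jar_rack: Wooden rack fixed to the table, 105 (x) x 330 (y) x 82 mm high, origin at centre of underside, z up; the row runs along its y. Jars stand on a board, top z = 12 mm. Fixed end wall at the +y end: inner face y = +150, top z = 82 mm. Low side lips, top z = 21 mm, inner faces x = +-39, outer +-48 mm. Its sliding end stop is at the -y end (see the joint).
- end_stop (a joint): Travel (m) of the stop along rack +y to the end wall: 0 pulled back, 0.15 limit, about 0.125 with both jars snug. Upright plate 70 mm wide, jar-side face at rack y = -90 mm + travel; behind it a grip fin, 14 mm thick (rack x, centred on 0), 50 mm long (y), centre 35 mm behind that face, z = 21 to 74 mm. Slides with 2 to 3 N, each jar adds about 1 N; stays where left.
- loose_jar: The jar to pack: small round powder jar, white body, screw cap, 57 mm across (cap 58), 66 mm high, about 0.14 kg, out on the table to the left of the rack. Origin at the centre of its underside, z up. The black jar near it is larger (70 mm across, 78 mm high); three like it, grouped at the back by the green scale, are bystanders.
- racked_jar: Same kind of small powder jar, 57 mm across (cap 58), 66 mm high, 0.14 kg, loose, already standing in the rack up to 30 mm from the end wall. Origin at the centre of its underside, z up.
Not all that is in view belongs to the job. Leave any blue look-alike of the racked_jar alone. Leave any red look-alike of the loose_jar alone.

How it is judged:
On the way:
1. the loose jar stands upright on the rack's board, between the end wall and the end stop (x of loose_jar in the frame of jar_rack between -0.018 and 0.018 m and y of loose_jar in the frame of jar_rack between -0.07 and 0.15 m and z of loose_jar in the frame of jar_rack between 0.006 and 0.018 m and angle between loose_jar's own z axis and vertical below 0.17 rad), for 0.2 s.
At the end, for the whole second after the job is handed in: Both small jars stand upright (within 10 degrees), at rest on the rack's board, in one row between end wall and end stop (within 18 mm of the centre line); at most about 13 mm of free play remains in the row (stop travel over 0.112 of about 0.125) (value of joint end_stop above 0.112 m and x of loose_jar in the frame of jar_rack between -0.018 and 0.018 m and y of loose_jar in the frame of jar_rack between 0.03 and 0.15 m and z of loose_jar in the frame of jar_rack between 0.006 and 0.018 m and angle between each of loose_jar, racked_jar's own z axis and vertical below 0.17 rad and x of racked_jar in the frame of jar_rack between -0.018 and 0.018 m and y of racked_jar in the frame of jar_rack between 0.03 and 0.15 m and z of racked_jar in the frame of jar_rack between 0.006 and 0.018 m and linear speed of each of loose_jar, racked_jar below 0.02 m/s and velocity of joint end_stop below 0.01 m/s); the robot touches nothing.
It fails at once if the loose jar falls freely (dropped from more than about 30 mm) (contact force between loose_jar and anything else below 0.05 N and linear speed of loose_jar above 0.75 m/s).
It also fails if it takes over 45 s, if anything falls off the work surface, if the arm or the gripper's body presses on something with over 40 N, if the wrist force passes 120 N, or if a joint passes its speed limit or range.

ROBOT

A 7-joint arm with a two-finger parallel gripper is mounted at the origin on a cart in front of the work surface, level with it; the furniture and walls round the work are solid. World frame = base frame: x ahead of the robot, y to its left, z up, the work surface at z = 0. Lengths are in m, angles in rad, forces in N, time in s.
With the tool pointing down it reaches from about 0.425 to 0.825 m from the base axis. Payload 3.6 kg.
Tool frame: the origin (TCP) lies on the mounting face of the last link; the fingertips stand 186 mm ahead of it and the grasp point (between the pads) lies 167 mm ahead of it; z points along the fingers, y is the line along which they close (so a half turn about z gives the same grasp; the last joint's range is limited). The gripper opens to 93 mm and grips with 3 to 60 N. Pads are 15 mm wide; open, the fingers measure 128 mm over their backs; the gripper's body (75 mm by 188 mm) begins 65 mm behind the grasp point.
Start: joints at [1.317, 0.615, -0.013, 1.423, 0.008, 1.103, -0.04], TCP at [0.146, -0.633, 0.405] pointing down, gripper open.
Joint ranges: [-3.12, 3.12], [-0.3, 2.06], [-1.34, 1.32], [0.26, 2.42], [-1.36, 4.5], [0.01, 1.98], [-2.84, 2.84]. Speed limits (rad/s): [2.79, 2.79, 3.14, 3.14, 3.14, 3.14, 3.14].

INTERFACE

Orientations are given as a unit quaternion [x, y, z, w].
In Python, from bench import telemetry, optics, ticket gives the robot as it stands.
- The arm moves only by the tool servo_tool, never from a script. Its argument "motion" is a list that holds one entry, the list of rows, each a list of 7 numbers: the closure, from 0 (fully open) to 1 (shut), then the shift along the tool's x, y, z in cm, then the turn, a rotation vector about the tool's x, y, z in degrees. A call has 1 to 5 rows; each row shifts and turns the commanded pose from where the row before left it, along the tool's axes as they then stand; what a row does not reach is not made up. A row lasts 1/10 s, in which the tool goes at most 50 mm and 8.59 degrees, less where a joint would pass 70% of its speed; a pose out of reach is approached as far as the arm can. A call with a gripper value outside its range is refused whole. The fingers move at their own pace and stop on an object; "grip_force" is the grip in N (left out, the last holds). Time passes only in rows, so rows that do not move let the fingers close. It gives the time, the measured TCP pose, the force, the opening and the grip force at its end, in the units of the state.
- telemetry.get_state(): the state, without advancing time (a new reading comes with each control period).
- optics.grab_frame(name): name is "side" or "top" or "wrist"; returns a dict with "pixels" (480x640x3 uint8, red, green, blue), "mtx" (3x3 intrinsics, pixels), "rvec" (rotation vector, rad) and "tvec" (3), from world to camera coordinates, as OpenCV has them. Camera axes: x right, y down, z forward; pixel columns grow to the right and rows downward; lengths in m; the calibration is good to about 2 mm. A picture is of the moment at which its call begins. There is no depth.
- ticket.close_job(): hands the job in; it is judged then, once.
The state is a dict: "time_s": time; "q": joint angles; "qd": joint speeds; "joint_torque": joint torques, N m; "ee_pos": TCP position; "ee_rot": TCP orientation; "force": force on the tool from outside, world axes, zero at the start; "wrist_torque": the same for the moment, N m; "width": opening from 0.0 (shut) to 1.0 (fully open); "grasp_force": force on a finger pad.
Only numpy, scipy, OpenCV 4.12 (cv2) and the standard library are available. Lean on these libraries where they do the work, as an engineer would, in place of code of your own. Each camera call takes 0.05 s, during which the arm holds its last target. There are 200 camera calls.

## Working session

There is one attempt and no reset: what is moved stays moved. The work goes in short steps, Python scripts to look and compute and a tool call to move; the robot and the scene stay as the last step left them, time stands still between calls to the robot, and variables do not carry over. Pictures are saved under pics/ and viewed, at most 10 in all, crops included, and the job is handed in when it is done.

Besides the shell and the picture viewer there is one more tool, called after ">>>" in YAML: its name, and indented under it one key for each argument. servo_tool: Moves the arm, as the interface text tells. Its arguments: {"type":"object","properties":{"motion":{"type":"array","items":{"type":"array","items":{"type":"array","items":{"type":"number"}}}},"grip_force":{"type":"number"}},"required":["motion"]}

```bash
mkdir -p pics; cat > h.py <<'E'
import numpy as np, cv2, json
from scipy.spatial.transform import Rotation as R
from bench import telemetry, optics, ticket
def grab(n,save):
    f=optics.grab_frame(n); cv2.imwrite('pics/'+save+'.png',f['pixels'][:,:,::-1])
    np.savez('pics/'+save,m=f['mtx'],r=np.array(f['rvec'],float),t=np.array(f['tvec'],float),p=f['pixels'])
def ray(save,uv,z):
    d=np.load('pics/'+save+'.npz'); M=R.from_rotvec(d['r'].ravel()).as_matrix()
    c=-M.T@d['t'].ravel(); v=M.T@np.linalg.inv(d['m'])@np.array([*uv,1.]); return (c+v*(z-c[2])/v[2])
def proj(save,P):
    d=np.load('pics/'+save+'.npz'); return cv2.projectPoints(np.array(P,float).reshape(-1,1,3),d['r'],d['t'],d['m'],None)[0].reshape(-1,2)
def crop(save,u0,v0,u1,v1,k,out):
    p=cv2.imread('pics/'+save+'.png')[v0:v1,u0:u1]; cv2.imwrite('pics/'+out+'.png',cv2.resize(p,None,fx=k,fy=k,interpolation=cv2.INTER_CUBIC))
def st():
    s=telemetry.get_state(); print(s['time_s'],np.round(s['ee_pos'],4),np.round(R.from_quat(s['ee_rot']).as_matrix(),3).tolist(),np.round(s['q'],2),np.round(s['force'],1),s['width'],s['grasp_force']); return s
E
python3 -c "
from h import *
grab('top','top1');grab('side','side1');st()"
```

```text
0.1 [ 0.1461 -0.6331  0.4037] [[0.974, 0.225, -0.001], [0.225, -0.974, 0.002], [-0.0, -0.002, -1.0]] [ 1.32  0.62 -0.01  1.42  0.01  1.1  -0.04] [ 0.1 -0.3 -0.5] 0.9980791941352791 0.0
```

View pics/top1.png

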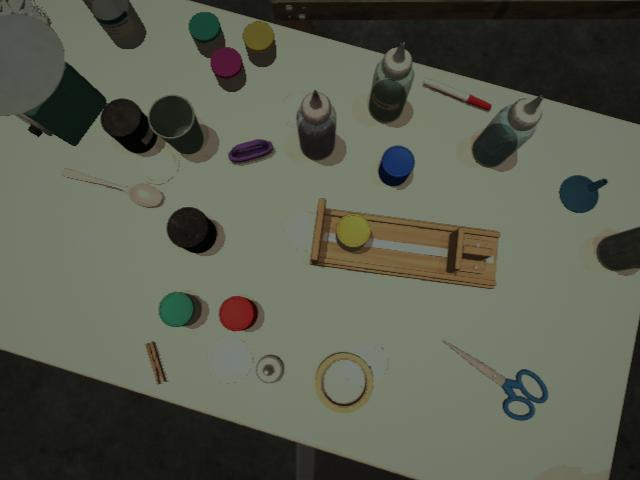

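View pics/side1.png

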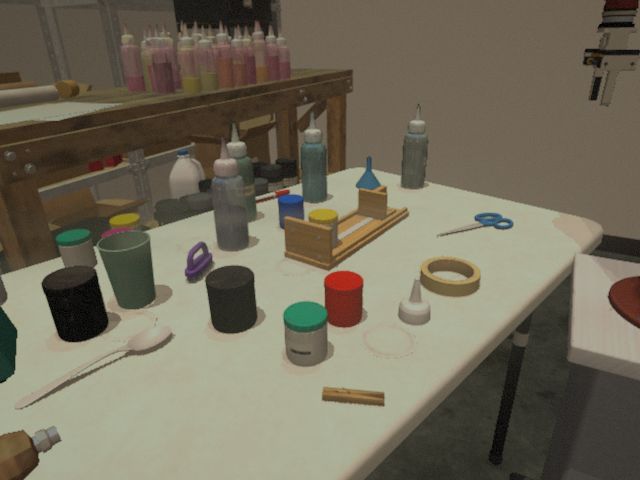

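Top view: the candidates are the green-capped jar (177,309), the red look-alike (238,314), the racked yellow-capped jar (353,231), the blue look-alike (396,165), and the three jars at the back (205,27), (258,37) and (227,62). I choose the green-capped one, which has a white body at (306,333) in the side view and stands beside the black jar (190,230). Next I check it in a crop and measure.

```bash
python3 -c "
from h import *
p=cv2.imread('pics/top1.png'); s=cv2.imread('pics/side1.png')
a=cv2.resize(p[190:300,300:510],None,fx=3.8,fy=3.0*1.2667,interpolation=2)
b=cv2.resize(p[280:340,140:270],None,fx=3,fy=3); c=cv2.resize(s[260:370,270:390],None,fx=1.636,fy=1.636)
print(a.shape,b.shape,c.shape)
o=np.zeros((600,800,3),np.uint8); o[:a.shape[0],:a.shape[1]]=a; o[420:600,:b.shape[1]]=b; o[420:600,420:420+c.shape[1]]=c[:180]
cv2.imwrite('pics/c1.png',o)
for n,uv,z in [('loose',(177,309),.066),('red',(238,314),.066),('black',(189,230),.078),('racked',(353,231),.078),('blue',(396,163),.066)]: print(n,ray('top1',uv,z).round(3))
d=np.load('pics/top1.npz');print(d['m'],d['t'])
print(proj('top1',[[0,0,0],[.6,0,0],[.6,.2,0]]))
"
```

```text
(418, 798, 3) (180, 390, 3) (180, 196, 3)
loose [0.461 0.335 0.066]
red [0.452 0.235 0.066]
black [0.59  0.317 0.078]
racked [0.587 0.045 0.078]
blue [ 0.708 -0.032  0.066]
[[487.64348244   0.         322.99643952]
 [  0.         487.64348244 239.61052217]
 [  0.           0.           1.        ]] [0.09844914 0.5770687  0.7920513 ]
[[383.60877674 594.89532492]
 [374.58960409 231.38539826]
 [264.84412333 232.09308063]]
```

View pics/c1.png

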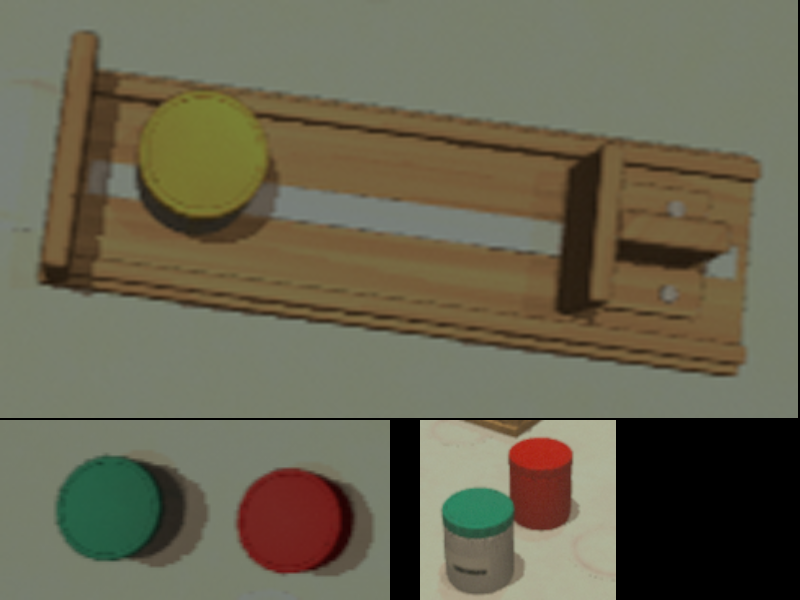

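```bash
cat >> h.py <<'E'
def rackW(p,P): 
    c,s=np.cos(p[2]),np.sin(p[2]); P=np.atleast_2d(P).astype(float); return np.c_[p[0]+c*P[:,0]-s*P[:,1],p[1]+s*P[:,0]+c*P[:,1],P[:,2]]
E
python3 -c "
from h import *
from scipy.optimize import least_squares
P=np.array([[0,150,82],[0,-150,74],[39,-165,21],[-39,-165,21],[48,-165,21],[-48,-165,21]])/1e3
u=np.array([[83.5,159],[728,238],[757,180],[744,346],[759,160],[742,366]])/3.8+[300,190]
f=lambda p:(proj('top1',rackW(p,P))-u).ravel()
r=least_squares(f,[.58,0,0]);print(r.x,r.fun.reshape(-1,2).round(1)); np.save('rack.npy',r.x)
Pl=ray('top1',(176.3,309.3),.066);print('loose',Pl,np.hypot(*Pl[:2]))
Pj=ray('top1',(300+203/3.8,190+153/3.8),.078)
i=lambda w:(R.from_euler('z',-r.x[2]).apply(np.r_[w[:2]-r.x[:2],0])).round(4)
print('racked',Pj,i(Pj))
o=cv2.imread('pics/top1.png')
L=lambda a,b,c:[cv2.line(o,*[tuple((q*8).astype(int)) for q in proj('top1',rackW(r.x,np.array([a,b])/1e3))],c,1,16,3)]
for x in(-48,-39,39,48):L([x,-165,21],[x,150,21],(0,0,255))
L([-48,150,82],[48,150,82],(255,0,0));L([-7,-150,74],[-7,-100,74],(255,0,0));L([7,-150,74],[7,-100,74],(255,0,0));L([-35,-90,82],[35,-90,82],(255,0,255))
q=proj('top1',[[Pl[0]+.029*np.cos(a),Pl[1]+.029*np.sin(a),.066] for a in np.linspace(0,6.28,30)])
[cv2.circle(o,tuple((k*8).astype(int)),4,(255,255,255),-1,16,3) for k in q]
cv2.imwrite('pics/top1.png',o);crop('top1',140,190,540,350,2,'c2')
print(np.array(telemetry.get_state()['ee_pos']))
"
```

```text
[ 0.56676457 -0.04785561 -0.12862524] [[-2.8 -0.6]
 [ 7.1  1.2]
 [-1.4 -0.2]
 [-0.8 -0.3]
 [-1.6  0.1]
 [-0.6 -0.4]]
loose [0.46037286 0.33595298 0.066     ] 0.5699189240526586
racked [0.58802646 0.04394255 0.078     ] [0.0093 0.0938 0.    ]
[ 0.14613096 -0.63307164  0.40368621]
```

View pics/c2.png

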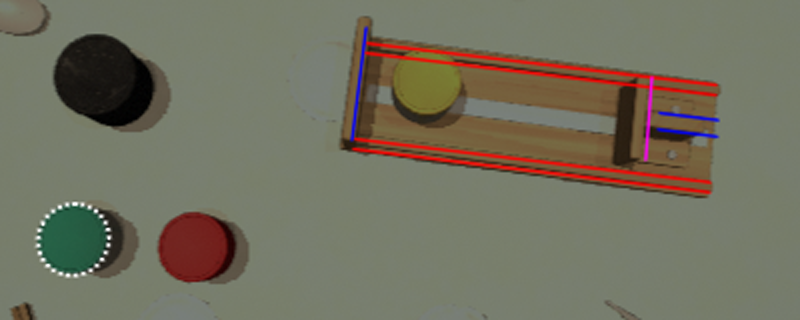

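Loose jar fit is good. The stop seems to be already slightly advanced, so I refit the rack with the travel free.

```bash
python3 -c "
from h import *
from scipy.optimize import least_squares
P=np.array([[0,150,82],[0,-150,74],[39,-165,21],[-39,-165,21],[48,-165,21],[-48,-165,21],[0,-100,74]])/1e3
u=np.array([[83.5,159],[728,236],[757,180],[744,346],[759,160],[742,366],[622,226]])/3.8+[300,190]
def f(p):
    Q=P.copy(); Q[[1,6],1]+=p[3]; return (proj('top1',rackW(p,Q))-u).ravel()
r=least_squares(f,[.58,0,0,0]);p=r.x;print(p,r.fun.reshape(-1,2).round(1)); np.save('rack.npy',p)
Pj=ray('top1',(300+203/3.8,190+153/3.8),.078)
print('racked',R.from_euler('z',-p[2]).apply(np.r_[Pj[:2]-p[:2],0]).round(4))
for y in (20,30,40): print(y,rackW(p,[0,y/1e3,.012]))
s=st()
T=R.from_quat(s['ee_rot'])
for ang in (0,): print(T.inv().apply(np.array([.460,.336,.405])-s['ee_pos']))
"
```

```text
[ 0.56653104 -0.05047663 -0.1283262   0.01273733] [[-1.3 -0.4]
 [ 1.   0.9]
 [ 0.  -0.1]
 [ 0.7 -0.2]
 [-0.2  0.2]
 [ 0.9 -0.4]
 [-1.1 -0.1]]
racked [0.0092 0.0964 0.    ]
20 [[ 0.56909052 -0.03064108  0.012     ]]
30 [[ 0.57037027 -0.0207233   0.012     ]]
40 [[ 0.57165001 -0.01080553  0.012     ]]
0.1 [ 0.1461 -0.6331  0.4037] [[0.974, 0.225, -0.001], [0.225, -0.974, 0.002], [-0.0, -0.002, -1.0]] [ 1.32  0.62 -0.01  1.42  0.01  1.1  -0.04] [ 0.1 -0.3 -0.5] 0.9980791941352791 0.0
[ 5.23834303e-01 -8.73620328e-01  6.96110595e-04]
```

>>> servo_tool:
  motion:
    - [[0,4.2,-1.7,0,0,0,-4],[0,4.2,-1.7,0,0,0,-4],[0,4.2,-1.7,0,0,0,-4],[0,4.2,-1.7,0,0,0,-4],[0,4.2,-1.7,0,0,0,-4]]

```text
time_s: 0.6
ee_pos: [0.3122, -0.478, 0.4043]
ee_rot: [0.958, 0.286, 0.0, -0.0]
force: [0.6, -1.5, 0.3]
width: 0.998
grasp_force: 0.0
```

>>> servo_tool:
  motion:
    - [[0,4.7,-0.2,0,0,0,-4.7],[0,4.7,-0.2,0,0,0,-4.7],[0,4.7,-0.2,0,0,0,-4.7],[0,4.7,-0.2,0,0,0,-4.7],[0,4.7,-0.2,0,0,0,-4.7]]

```text
time_s: 1.1
ee_pos: [0.4778, -0.3133, 0.4043]
ee_rot: [0.88, 0.475, -0.0, -0.0]
force: [0.7, -0.6, 0.1]
width: 1.002
grasp_force: 0.0
```

>>> servo_tool:
  motion:
    - [[0,4.7,-0.2,0,0,0,-4.7],[0,4.7,-0.2,0,0,0,-4.7],[0,4.7,-0.2,0,0,0,-4.7],[0,4.7,-0.2,0,0,0,-4.7],[0,4.7,-0.2,0,0,0,-4.7]]

```text
time_s: 1.6
ee_pos: [0.5634, -0.0959, 0.4043]
ee_rot: [0.765, 0.644, -0.0, -0.0]
force: [1.3, -0.3, 0.0]
width: 1.003
grasp_force: 0.0
```

>>> servo_tool:
  motion:
    - [[0,4.7,-0.2,0,0,0,-4.7],[0,4.7,-0.2,0,0,0,-4.7],[0,4.7,-0.2,0,0,0,-4.7],[0,4.7,-0.2,0,0,0,-4.7],[0,4.7,-0.2,0,0,0,-4.7]]

```text
time_s: 2.1
ee_pos: [0.5552, 0.1376, 0.4043]
ee_rot: [0.618, 0.786, -0.0, -0.0]
force: [0.4, -0.0, -0.5]
width: 1.0
grasp_force: 0.0
```

```bash
cat >> h.py <<'E'
def rel(target,ydir=None,q=True):
    s=st() if q else telemetry.get_state(); T=R.from_quat(s['ee_rot'])
    print('shift cm',(100*T.inv().apply(np.array(target)-s['ee_pos'])).round(2))
    if ydir is not None:
        v=T.inv().apply([*ydir,0]); print('turn z deg',np.degrees(np.arctan2(-v[0],v[1])).round(2))
E
python3 -c "
from h import *
rel([.460,.336,.405],[.81,.59])"
```

```text
2.1 [0.5552 0.1376 0.4043] [[-0.236, 0.972, -0.0], [0.972, 0.236, -0.0], [0.0, -0.0, -1.0]] [ 0.04  0.53 -0.5   1.65  0.29  1.04 -0.32] [ 0.4 -0.  -0.5] 0.9995446080910944 0.0
shift cm [21.53 -4.56 -0.06]
turn z deg -22.4
```

>>> servo_tool:
  motion:
    - [[0,4.4,-0.2,1.6,0,0,-4.4],[0,4.4,-0.2,1.6,0,0,-4.4],[0,4.4,-0.2,1.6,0,0,-4.4],[0,4.2,-0.2,1.6,0,0,-4.4],[0,3.9,-0.2,1.6,0,0,-4.4]]

```text
time_s: 2.6
ee_pos: [0.4657, 0.3301, 0.3238]
ee_rot: [0.456, 0.89, 0.0, -0.0]
force: [1.5, 0.4, 0.0]
width: 1.001
grasp_force: 0.0
```

>>> servo_tool:
  motion:
    - [[0,0,0,0,0,0,0],[0,0,0,0,0,0,0]]

```text
time_s: 2.8
ee_pos: [0.466, 0.329, 0.3241]
ee_rot: [0.457, 0.89, -0.001, -0.0]
force: [0.7, -0.4, 1.1]
width: 1.001
grasp_force: 0.0
```

```bash
python3 -c "
from h import *
rel([.460,.336,.203],[.81,.59])
grab('wrist','w1')
for z in(.066,): 
  q=proj('w1',[[.460+.029*np.cos(a),.336+.029*np.sin(a),.066] for a in np.linspace(0,6.28,30)])
o=cv2.imread('pics/w1.png');[cv2.circle(o,tuple(k.astype(int)),2,(255,255,255),-1) for k in q];cv2.imwrite('pics/w1o.png',o)"
```

```text
2.8 [0.466  0.329  0.3241] [[-0.582, 0.813, -0.001], [0.813, 0.582, -0.001], [-0.0, -0.002, -1.0]] [-0.31  0.64 -0.56  1.75  0.42  0.88 -0.43] [ 0.7 -0.4  1.1] 1.001376912565722 0.0
shift cm [ 0.92 -0.06 12.11]
turn z deg -0.45
```

View pics/w1o.png

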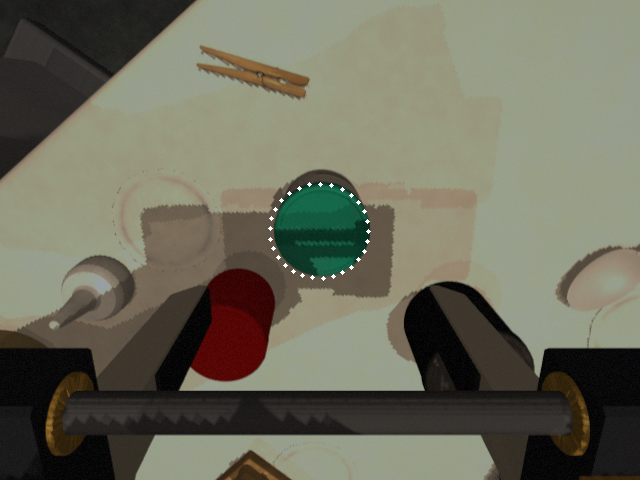

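The wrist view shows the green jar at (320,230), right on the prediction. The red jar at (235,320) is clear of the fingers, so I descend.

>>> servo_tool:
  motion:
    - [[0,0.9,0,3,0,0,0],[0,0,0,3,0,0,0],[0,0,0,3,0,0,0],[0,0,0,2,0,0,0],[0,0,0,1.1,0,0,0]]
  grip_force: 15

```text
time_s: 3.35
ee_pos: [0.4628, 0.3336, 0.2023]
ee_rot: [0.46, 0.888, -0.001, 0.0]
force: [0.1, -1.1, 0.8]
width: 0.999
grasp_force: 0.0
```

>>> servo_tool:
  motion:
    - [[0.5,0,0,0,0,0,0],[1,0,0,0,0,0,0],[1,0,0,0,0,0,0],[1,0,0,0,0,0,0],[1,0,0,0,0,0,0]]
  grip_force: 15

```text
time_s: 3.85
ee_pos: [0.4618, 0.3359, 0.2046]
ee_rot: [0.458, 0.889, 0.001, 0.0]
force: [1.1, 1.2, 0.6]
width: 0.623
grasp_force: 0.4
```

>>> servo_tool:
  motion:
    - [[1,0,0,0,0,0,0],[1,0,0,0,0,0,0],[1,0,0,0,0,0,0],[1,0,0,-0.5,0,0,0],[1,0,0,-1,0,0,0]]

```text
time_s: 4.35
ee_pos: [0.4609, 0.3352, 0.2181]
ee_rot: [0.458, 0.889, -0.002, -0.001]
force: [-0.1, -0.1, -0.8]
width: 0.612
grasp_force: 15.0
```

>>> servo_tool:
  motion:
    - [[1,0,0,-2.5,0,0,0],[1,0,0,-3,0,0,0],[1,0,0,-3,0,0,0],[1,0,0,-3,0,0,0],[1,0,0,-1.5,0,0,0]]

```text
time_s: 4.85
ee_pos: [0.4614, 0.3361, 0.3518]
ee_rot: [0.458, 0.889, 0.002, 0.001]
force: [0.8, 1.1, -0.6]
width: 0.612
grasp_force: 15.0
```

```bash
python3 -c "
from h import *
p=np.load('rack.npy'); t=rackW(p,[.003,.01,.2165])[0]; print(t)
rel(t,[np.cos(p[2]),np.sin(p[2])])"
```

```text
[ 0.57078611 -0.04094277  0.2165    ]
4.85 [0.4614 0.3361 0.3518] [[-0.581, 0.814, 0.003], [0.814, 0.581, 0.003], [0.001, 0.004, -1.0]] [-0.31  0.61 -0.58  1.72  0.4   0.93 -0.42] [ 0.8  1.1 -0.6] 0.6121984522108056 15.000080466270447
shift cm [-37.05 -13.04  13.46]
turn z deg 42.86
```

>>> servo_tool:
  motion:
    - [[1,-3.9,0,0,0,0,4.3],[1,-3.9,0,0,0,0,4.3],[1,-3.9,0,0,0,0,4.3],[1,-3.9,0,0,0,0,4.3],[1,-3.9,0,0,0,0,4.3]]

```text
time_s: 5.35
ee_pos: [0.5495, 0.1613, 0.3489]
ee_rot: [0.617, 0.787, -0.0, -0.0]
force: [-0.4, -0.4, -0.7]
width: 0.615
grasp_force: 15.0
```

>>> servo_tool:
  motion:
    - [[1,-3.9,0,0,0,0,4.3],[1,-3.9,0,0,0,0,4.3],[1,-3.9,0,0,0,0,4.3],[1,-3.9,0,0,0,0,4.3],[1,-3.9,0,0,0,0,4.2]]

```text
time_s: 5.85
ee_pos: [0.5671, -0.0318, 0.3489]
ee_rot: [0.752, 0.659, 0.0, -0.0]
force: [0.3, 0.5, -1.2]
width: 0.612
grasp_force: 15.0
```

>>> servo_tool:
  motion:
    - [[1,0,0,0,0,0,0],[1,0,0,0,0,0,0]]

```text
time_s: 6.05
ee_pos: [0.567, -0.0314, 0.3488]
ee_rot: [0.752, 0.659, -0.0, -0.0]
force: [-0.4, 0.6, -1.7]
width: 0.611
grasp_force: 15.0
```

```bash
python3 -c "
from h import *
p=np.load('rack.npy'); t=rackW(p,[.003,.01,.2165])[0]; print(t)
rel(t,[np.cos(p[2]),np.sin(p[2])]);grab('wrist','w2')
o=cv2.imread('pics/w2.png')
L=lambda a,b,c:[cv2.line(o,*[tuple(np.clip(q,-3000,3000).astype(int)) for q in proj('w2',rackW(p,np.array([a,b])/1e3))],c,1)]
for x in(-48,-39,39,48):L([x,-165,21],[x,150,21],(0,0,255))
L([-48,150,82],[48,150,82],(255,0,0))
cv2.imwrite('pics/w2o.png',o)"
```

```text
[ 0.57078611 -0.04094277  0.2165    ]
6.05 [ 0.567  -0.0314  0.3488] [[0.131, 0.991, -0.001], [0.991, -0.131, 0.0], [0.0, -0.001, -1.0]] [ 0.26  0.57 -0.38  1.73  0.26  0.89 -0.37] [-0.4  0.6 -1.7] 0.6110500513176558 15.000151097774506
shift cm [-0.9   0.51 13.23]
turn z deg -0.18
```

View pics/w2o.png

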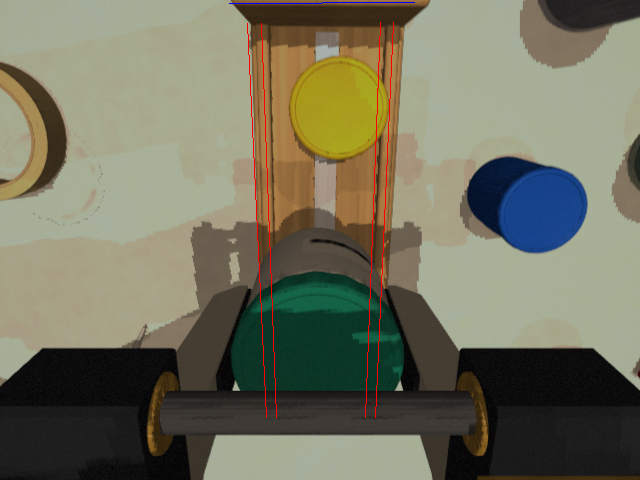

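The wrist view shows the rack's centre line at about column 328, roughly 3 mm in rack +x from my fit. The held jar is upright. I shift a little more in tool y, then descend.

>>> servo_tool:
  motion:
    - [[1,-0.9,0.8,2,0,0,0],[1,0,0,3,0,0,0],[1,0,0,3,0,0,0],[1,0,0,2.5,0,0,0],[1,0,0,1.4,0,0,0]]

```text
time_s: 6.6
ee_pos: [0.5736, -0.0381, 0.2279]
ee_rot: [0.75, 0.661, -0.001, -0.002]
force: [-0.6, 0.5, -2.0]
width: 0.614
grasp_force: 15.0
```

>>> servo_tool:
  motion:
    - [[1,0,0,0.5,0,0,0],[1,0,0,0.2,0,0,0],[1,0,0,0.2,0,0,0]]

```text
time_s: 6.9
ee_pos: [0.5749, -0.0397, 0.2218]
ee_rot: [0.751, 0.66, 0.001, 0.001]
force: [0.6, -0.1, -1.2]
width: 0.611
grasp_force: 15.0
```

```bash
python3 -c "
from h import *
st();grab('side','s2');crop('s2',220,120,470,310,3,'s2c')"
```

```text
6.9 [ 0.5749 -0.0397  0.2218] [[0.128, 0.992, 0.003], [0.992, -0.128, 0.0], [0.001, 0.002, -1.0]] [ 0.22  0.75 -0.31  1.81  0.36  0.63 -0.43] [ 0.6 -0.1 -1.2] 0.6110414173489158 14.999893605709076
```

View pics/s2c.png

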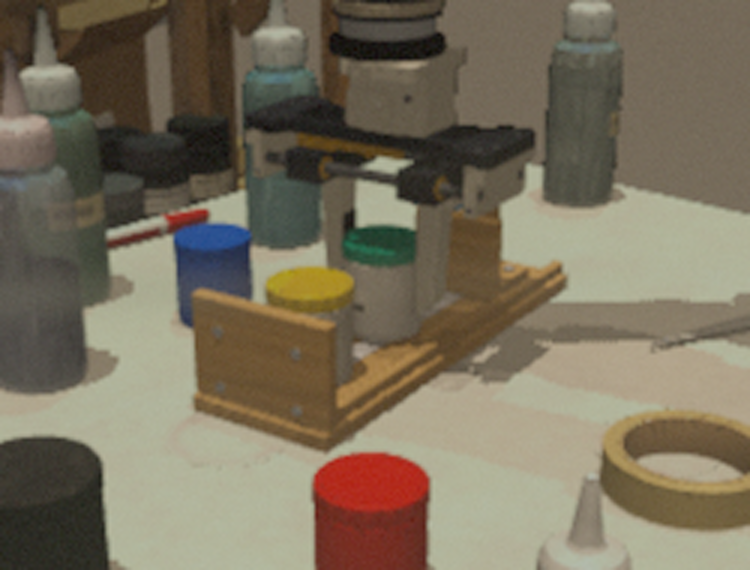

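The crop shows the green jar (382,285) between the lips, just above the board, with the yellow-capped jar ahead of it. I lower to contact.

>>> servo_tool:
  motion:
    - [[1,0,0,0.2,0,0,0],[1,0,0,0.2,0,0,0],[1,0,0,0,0,0,0]]

```text
time_s: 7.25
ee_pos: [0.5742, -0.0403, 0.2169]
ee_rot: [0.751, 0.66, 0.0, 0.0]
force: [-0.3, 0.3, -1.9]
width: 0.615
grasp_force: 15.0
```

>>> servo_tool:
  motion:
    - [[1,0,0,0.1,0,0,0],[1,0,0,0,0,0,0]]

```text
time_s: 7.45
ee_pos: [0.5743, -0.0402, 0.2166]
ee_rot: [0.751, 0.66, 0.0, 0.0]
force: [-1.2, -0.1, 4.4]
width: 0.614
grasp_force: 15.0
```

Contact felt. I release and go up.

>>> servo_tool:
  motion:
    - [[0.3,0,0,0,0,0,0],[0,0,0,0,0,0,0],[0,0,0,0,0,0,0],[0,0,0,0,0,0,0]]

```text
time_s: 7.85
ee_pos: [0.5743, -0.0402, 0.2157]
ee_rot: [0.751, 0.66, 0.0, -0.0]
force: [-0.4, -0.6, 0.0]
width: 0.909
grasp_force: 0.0
```

>>> servo_tool:
  motion:
    - [[0,0,0,-1,0,0,0],[0,0,0,-3,0,0,0],[0,0,0,-4,0,0,0],[0,0,0,-4,0,0,0],[0,0,0,-2,0,0,0]]

```text
time_s: 8.35
ee_pos: [0.5749, -0.0398, 0.3602]
ee_rot: [0.751, 0.66, 0.003, 0.002]
force: [-0.1, -0.5, 0.4]
width: 0.996
grasp_force: 0.0
```

```bash
python3 -c "
from h import *
p=np.load('rack.npy'); p[:2]+=np.array([.992,-.128])*.003; np.save('rack2.npy',p)
t=rackW(p,[0,-.125+p[3],.22])[0]; print(t)
rel(t,[np.cos(p[2]),np.sin(p[2])]);grab('wrist','w3')
print(proj('w3',rackW(p,np.array([[0,-150+12.7,74],[0,-100+12.7,74],[0,10,78]])/1e3)))"
```

```text
[ 0.5551403  -0.16220021  0.22      ]
8.35 [ 0.5749 -0.0398  0.3602] [[0.129, 0.992, 0.007], [0.992, -0.129, 0.0], [0.001, 0.006, -1.0]] [ 0.28  0.57 -0.39  1.7   0.26  0.92 -0.35] [-0.1 -0.5  0.4] 0.9964135404943648 0.0
shift cm [-12.4   -0.47  14.01]
turn z deg -0.05
[[310.25346423 418.75164241]
 [309.89944836 362.34794978]
 [309.02842136 236.90030716]]
```

View pics/w3.png

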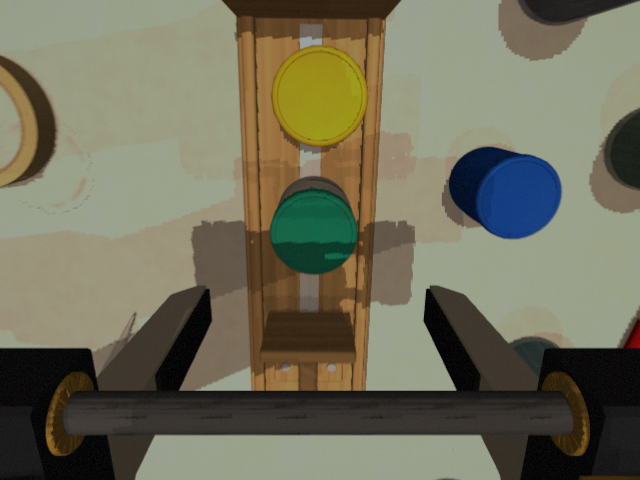

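Both jars stand upright in the row: yellow at (320,97), green at (314,232). The stop's fin at about column 308 matches the prediction. I go to the fin.

>>> servo_tool:
  motion:
    - [[0,-4,-0.3,0,0,0,0],[0,-4,-0.2,0,0,0,0],[0,-3.4,0,0,0,0,0],[0,-1,0,1.5,0,0,0],[0,0,0,3,0,0,0]]

```text
time_s: 8.9
ee_pos: [0.5535, -0.166, 0.3122]
ee_rot: [0.753, 0.658, 0.001, 0.003]
force: [0.7, 0.2, 0.1]
width: 1.0
grasp_force: 0.0
```

>>> servo_tool:
  motion:
    - [[0,0,0,3,0,0,0],[0,0,0,3,0,0,0],[0,0,0,2.3,0,0,0],[0,0,0,1.2,0,0,0],[0,0,0,0,0,0,0]]
  grip_force: 25

```text
time_s: 9.4
ee_pos: [0.5527, -0.1624, 0.2143]
ee_rot: [0.751, 0.66, -0.001, -0.001]
force: [0.6, 0.3, 0.5]
width: 0.998
grasp_force: 0.0
```

>>> servo_tool:
  motion:
    - [[0.5,0,0,0,0,0,0],[0.7,0,0,0,0,0,0],[0.8,0,0,0,0,0,0],[0.9,0,0,0,0,0,0],[1,0,0,0,0,0,0]]

```text
time_s: 9.9
ee_pos: [0.5534, -0.1626, 0.2163]
ee_rot: [0.751, 0.66, 0.0, 0.0]
force: [1.4, -0.4, 0.0]
width: 0.619
grasp_force: 0.0
```

>>> servo_tool:
  motion:
    - [[1,0,0,0,0,0,0],[1,0,0,0,0,0,0],[1,0,0,0,0,0,0],[1,0,0,0,0,0,0]]

```text
time_s: 10.3
ee_pos: [0.5533, -0.1625, 0.2157]
ee_rot: [0.751, 0.66, 0.0, -0.0]
force: [-0.1, -0.3, -0.1]
width: 0.276
grasp_force: 0.0
```

```bash
python3 -c "
from h import *
p=np.load('rack2.npy'); s=st()
print(R.from_euler('z',-p[2]).apply(np.r_[s['ee_pos'][:2]-p[:2],0]).round(4))"
```

```text
10.3 [ 0.5533 -0.1625  0.2157] [[0.129, 0.992, -0.0], [0.992, -0.129, 0.0], [0.0, -0.0, -1.0]] [ 0.44  0.76 -0.31  1.81  0.37  0.62 -0.22] [-0.1 -0.3 -0.1] 0.27643792020586583 0.0
[-0.0018 -0.1128  0.    ]
```

>>> servo_tool:
  motion:
    - [[1,0,0,0,0,0,0],[1,0,0,0,0,0,0],[1,0,0,0,0,0,0],[1,0,0,0,0,0,0]]

```text
time_s: 10.7
ee_pos: [0.5534, -0.1625, 0.2157]
ee_rot: [0.751, 0.66, 0.0, 0.0]
force: [0.7, -0.8, -0.7]
width: 0.148
grasp_force: 25.0
```

>>> servo_tool:
  motion:
    - [[1,0.5,0,0,0,0,0],[1,1,0,0,0,0,0],[1,1,0,0,0,0,0],[1,1,0,0,0,0,0],[1,1,0,0,0,0,0]]

```text
time_s: 11.2
ee_pos: [0.5597, -0.1169, 0.2158]
ee_rot: [0.751, 0.66, 0.001, 0.001]
force: [4.2, -3.0, -4.9]
width: 0.151
grasp_force: 25.0
```

>>> servo_tool:
  motion:
    - [[1,0.8,0,0,0,0,0],[1,0.6,0,0,0,0,0],[1,0.6,0,0,0,0,0],[1,0.6,0,0,0,0,0],[1,0.6,0,0,0,0,0]]

```text
time_s: 11.7
ee_pos: [0.564, -0.0861, 0.2158]
ee_rot: [0.751, 0.66, 0.001, 0.001]
force: [5.5, -2.8, -5.0]
width: 0.15
grasp_force: 25.0
```

>>> servo_tool:
  motion:
    - [[1,0.6,0,0,0,0,0],[1,0.6,0,0,0,0,0],[1,0.6,0,0,0,0,0],[1,0.4,0,0,0,0,0],[1,0.3,0,0,0,0,0]]

```text
time_s: 12.2
ee_pos: [0.5674, -0.0615, 0.2158]
ee_rot: [0.751, 0.66, 0.001, 0.001]
force: [6.2, -4.1, -4.5]
width: 0.148
grasp_force: 25.0
```

>>> servo_tool:
  motion:
    - [[1,0.2,0,0,0,0,0],[1,0.2,0,0,0,0,0],[1,0.2,0,0,0,0,0]]

```text
time_s: 12.5
ee_pos: [0.5682, -0.0559, 0.2158]
ee_rot: [0.752, 0.66, 0.001, 0.001]
force: [6.0, -5.4, -5.0]
width: 0.153
grasp_force: 25.0
```

>>> servo_tool:
  motion:
    - [[1,0.2,0,0,0,0,0],[1,0.2,0,0,0,0,0]]

```text
time_s: 12.7
ee_pos: [0.5687, -0.0519, 0.2158]
ee_rot: [0.751, 0.66, 0.001, 0.001]
force: [6.1, -5.6, -4.3]
width: 0.153
grasp_force: 25.0
```

>>> servo_tool:
  motion:
    - [[1,0.1,0,0,0,0,0],[1,0.1,0,0,0,0,0]]

```text
time_s: 12.9
ee_pos: [0.5688, -0.0515, 0.2158]
ee_rot: [0.752, 0.659, -0.0, 0.002]
force: [4.4, -7.9, -4.1]
width: 0.15
grasp_force: 25.0
```

The stop has stalled at about 0.125 m travel, so the row is snug. I relax the push, let go and look.

>>> servo_tool:
  motion:
    - [[1,-0.1,0,0,0,0,0],[0.5,0,0,0,0,0,0],[0,0,0,0,0,0,0],[0,0,0,0,0,0,0],[0,0,0,0,0,0,0]]

```text
time_s: 13.4
ee_pos: [0.5674, -0.0494, 0.2158]
ee_rot: [0.751, 0.661, -0.0, -0.001]
force: [0.1, -0.7, -0.8]
width: 0.446
grasp_force: 0.0
```

>>> servo_tool:
  motion:
    - [[0,0,0,0,0,0,0],[0,0,0,0,0,0,0],[0,0,0,-2,0,0,0],[0,0,0,-4,0,0,0],[0,0,0,-4,0,0,0]]

```text
time_s: 13.9
ee_pos: [0.5675, -0.0504, 0.3163]
ee_rot: [0.751, 0.66, -0.001, -0.001]
force: [0.2, -0.4, 0.4]
width: 0.874
grasp_force: 0.0
```

>>> servo_tool:
  motion:
    - [[0,0,0,-4,0,0,0],[0,-3,0,-3,0,0,0],[0,-3,0,0,0,0,0],[0,-2,0,0,0,0,0],[0,0,0,0,0,0,0]]

```text
time_s: 14.4
ee_pos: [0.5567, -0.1337, 0.3857]
ee_rot: [0.754, 0.657, -0.001, 0.001]
force: [0.0, -1.4, 0.6]
width: 1.0
grasp_force: 0.0
```

```bash
python3 -c "
from h import *
st();grab('wrist','w4');grab('side','s4')
a=cv2.imread('pics/w4.png');b=cv2.imread('pics/s4.png')[130:310,230:430]
o=np.zeros((400,800,3),np.uint8);o[:360,:400]=cv2.resize(b,None,fx=2,fy=2);o[:300,400:]=cv2.resize(a,(400,300));cv2.imwrite('pics/f.png',o)"
```

```text
14.4 [ 0.5567 -0.1337  0.3857] [[0.136, 0.991, -0.001], [0.991, -0.136, -0.003], [-0.003, -0.0, -1.0]] [ 0.44  0.54 -0.38  1.67  0.23  0.98 -0.16] [ 0.  -1.4  0.6] 1.000234782573764 0.0
```

View pics/f.png

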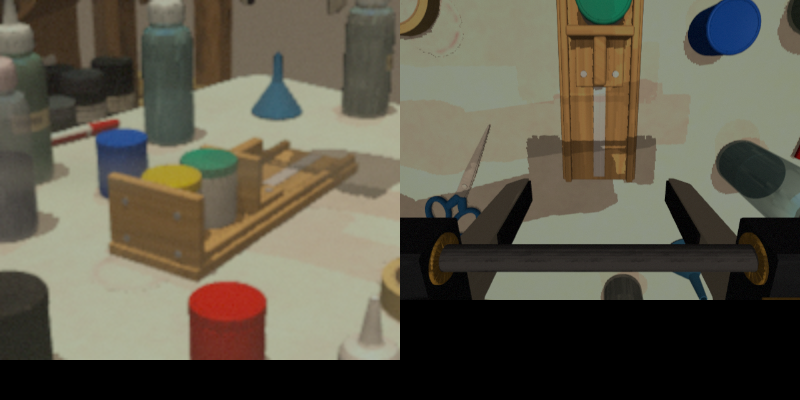

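The picture shows both jars upright and closed up: yellow at (171,180) against the end wall, green at (208,185) against the stop. The gripper is clear.

```bash
python3 -c "
from h import *
print(ticket.close_job())"
```

```text
the job is handed in; nothing more can be done
None
```

The green-capped white jar is in the rack beside the yellow-capped one, both upright and snug between the end wall and the stop (travel about 0.125 m), with the gripper clear; the job was handed in at about 14.5 s, and no verdict came back.

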